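# Show the helper which mug is a second

## Task

Call the helper by pressing the counter bell's plunger down. Then show what has to be done with the faulty mug: point down at the one mug without a handle, fingertips about 3 cm above the middle of its mouth, and stay there for about two seconds, then point in the same way at the middle of the empty wooden crate, fingertips about 3 cm above its rim, and finish still pointing there. Do not touch any mug, the board under them, the crate or the jar, and do not come down over any of the other mugs: cross those well clear.

Things in the scene. Friction and masses are not known exactly. Their poses are not given: they have to be found in the camera images.
- mug_plain: The faulty mug: white-glazed, straight, WITHOUT a handle; 78 mm across the rim, 92 mm tall, open at the top. Origin: centre of its underside; z up, rim at z = 92 mm. One of four mugs in a row on the ware board, any place in the row.
- mug_a: A white-glazed straight mug WITH a loop handle, otherwise the same as the plain one: 78 mm across the rim, 92 mm tall, handle reaching 68 mm from the axis along its own +y. Origin: centre of its underside; z up. Stands on the ware board. Not the one to point at; must stay as it is.
- mug_b: A white-glazed straight mug WITH a loop handle, otherwise the same as the plain one: 78 mm across the rim, 92 mm tall, handle reaching 68 mm from the axis along its own +y. Origin: centre of its underside; z up. Stands on the ware board. Not the one to point at; must stay as it is.
- mug_c: A white-glazed straight mug WITH a loop handle, otherwise the same as the plain one: 78 mm across the rim, 92 mm tall, handle reaching 68 mm from the axis along its own +y. Origin: centre of its underside; z up. Stands on the ware board. Not the one to point at; must stay as it is.
- crate: Empty open wooden crate, 140 x 200 mm (its x, y), 60 mm tall, walls 7 mm, standing on the table nearer the robot than the mugs. Origin: centre of its underside; rim at z = 60 mm. Loose, must not be touched.
- bell_plunger (a joint): Plunger of the counter bell: 0 m up, 0.006 m fully down; sprung, about 1.4 N to start and 4 N to go fully down, comes back up by itself. Pressed vertically downward. The bell rings once it is more than 0.004 m down.
- bell_top (a point): Centre of the top of the plunger, a steel disc 18 mm across on top of a steel dome bell (86 mm across, fixed to the table, plunger top 60 mm above the table; dome top 45 mm). z up. The bell stands beside the crate, on either side of it.
- ware_board: Fixed plywood board the mugs stand on, 130 x 520 mm (its x, y), 18 mm thick. Origin: centre of its underside, on the table.
- jar: Closed grey glaze jar with a steel cap, 74 mm across, 100 mm tall, standing off to the robot's right. Origin: centre of its underside. Must stay as it is.
There are look-alikes about, which are no part of the job. Several things look just like the crate: the one meant starts farthest to the robot's right.

How it is judged:
On the way, in this order (a step that is already met when the one before it is completed fails the run):
1. the bell's plunger is pressed down more than 4 mm (value of joint bell_plunger above 0.004 m), for 0.02 s.
2. the fingertips dwell for at least 1.5 s above the mug without a handle, within 30 mm of its axis and about 5 to 60 mm above its rim (horizontal distance between the grasp point and mug_plain below 0.03 m and z of the grasp point in the frame of mug_plain between 0.116 and 0.171 m), for 1.5 s.
At the end, for the whole second after the job is handed in: The fingertips stay over the middle of the crate, within 40 mm of its centre and not more than about 60 mm above its rim (nor lower than about 25 mm above the table), touching nothing; the bell's plunger is back up; the mugs, crate and jar stand upright within 6 mm of where they began (horizontal distance between the grasp point and crate below 0.04 m and z of the grasp point in the frame of crate between 0.045 and 0.142 m and value of joint bell_plunger below 0.002 m and distance of each of mug_plain, mug_a, mug_b, mug_c, crate, jar from where it was at the start of the episode below 0.006 m and angle between each of mug_plain, mug_a, mug_b, mug_c, crate, jar's own z axis and vertical below 0.05 rad).
It fails at once if a mug, the crate, the jar or the ware board is touched by the robot (contact force between any of the fingers, the arm and mug_plain above 0.3 N or contact force between any of the fingers, the arm and mug_a above 0.3 N or contact force between any of the fingers, the arm and mug_b above 0.3 N or contact force between any of the fingers, the arm and mug_c above 0.3 N or contact force between any of the fingers, the arm and crate above 0.3 N or contact force between any of the fingers, the arm and jar above 0.3 N or contact force between any of the fingers, the arm and ware_board above 0.3 N).
It fails at once if a mug, the crate or the jar is moved by more than 8 mm or lifted (distance of any of mug_plain, mug_a, mug_b, mug_c, crate, jar from where it was at the start of the episode above 0.008 m).
It fails at once if the fingertips come down to less than about 4 cm above the mouth of a mug that has a handle ((horizontal distance between the grasp point and mug_a below 0.035 m and z of the grasp point in the frame of mug_a below 0.152 m) or (horizontal distance between the grasp point and mug_b below 0.035 m and z of the grasp point in the frame of mug_b below 0.152 m) or (horizontal distance between the grasp point and mug_c below 0.035 m and z of the grasp point in the frame of mug_c below 0.152 m)).
It also fails if it takes over 48 s, if anything falls off the work surface, if the arm or the gripper's body presses on something with over 40 N, if the wrist force passes 120 N, or if a joint passes its speed limit or range.

## Robot

A 7-joint arm with a two-finger parallel gripper is mounted at the origin on the work surface. World frame = base frame: x ahead of the robot, y to its left, z up, the work surface at z = 0. Lengths are in m, angles in rad, forces in N, time in s.
With the tool pointing down it reaches from about 0.4 to 0.85 m from the base axis. Payload 10.4 kg.
Tool frame: the origin (TCP) lies midway between the tips of the shut fingers; the grasp point (between the pads) lies 19 mm behind it; z points along the fingers, y is the direction in which the jaws open and shut (so a half turn about z gives the same grasp; the last joint's range is limited). The gripper opens to 85 mm and grips with 20 to 120 N. Pads are 22 mm wide; open, the fingers measure 114 mm over their backs; the gripper's body (76 mm by 85 mm) begins 54 mm behind the grasp point. The pads swing forward as they close: fully open they stand 13 mm farther back than shut.
Start: joints at [-1.19, 0.332, -0.065, 1.46, 0.022, 1.35, -0.088], TCP at [0.246, 0.575, 0.202] pointing down, gripper open.
Joint ranges: [-2.6, 2.6], [-0.5, 2.12], [-1.47, 1.34], [0.16, 2.42], [-1.27, 4.41], [0.06, 2.06], [-2.6, 2.6]. Speed limits (rad/s): [2.22, 2.22, 2.79, 2.79, 3.14, 3.14, 3.14].

## Interface

Orientations are given as a unit quaternion [x, y, z, w].
In Python, from workcell import manip, viewer gives the robot as it stands.
- The arm moves only by the tool move_arm, never from a script. Its argument "deltas" is a list of rows, each a list of 7 numbers: the shift along the tool's x, y, z in m, then the turn, a rotation vector about the tool's x, y, z in degrees, then the opening, from -1 (shut) to 1 (fully open). In form: [[dx, dy, dz, wx, wy, wz, gripper], ...]. A call has 1 to 10 rows; each row shifts and turns the commanded pose from where the row before left it, along the tool's axes as they then stand; what a row does not reach is not made up. A row lasts 1/8 s, in which the tool goes at most 62.5 mm and 10.7 degrees, less where a joint would pass 70% of its speed; a pose out of reach is approached as far as the arm can. A call with a gripper value outside its range is refused whole. The fingers move at their own pace and stop on an object; "force" is the grip in N (left out, the last holds). Time passes only in rows, so rows that do not move let the fingers close. It gives the time, the measured TCP pose, the force and the opening at its end, in the units of the state.
- manip.get_obs(): the state, without advancing time (a new reading comes with each control period).
- viewer.camera(name): name is "scene" or "top" or "wrist"; returns (picture, depth): 384x512x3 uint8, red, green, blue; 384x512 float32, m along the optical axis (not along the pixel's ray), 0 where there is no reading.
- viewer.calibration(name): a dict with "fx", "fy", "cx", "cy" (pixels), "dist" ([k1, k2, p1, p2, k3] as OpenCV has them; the pictures are not rectified), "R" (3x3) and "t" (3): a world point X has camera coordinates R X + t; the wrist camera has in their place "T_tool_cam" (4x4, takes a point from camera to tool coordinates, whose origin is the TCP and whose axes are the flange's). Camera axes: x right, y down, z forward; pixel columns grow to the right and rows downward; lengths in m; the calibration is good to about 2 mm. A picture is of the moment at which its call begins: read the wrist's pose just before it. calibration takes no time and is no camera call.
- manip.hand_in(): hands the job in, once; it reports no verdict.
The state is a dict: "clock": time; "joint_pos": joint angles; "joint_velocities": joint speeds; "tau": joint torques, N m; "position": TCP position; "ee_rot": TCP orientation; "ft_force": force on the tool from outside, world axes, zero at the start; "torque": the same for the moment, N m; "grip_width": opening from 0.0 (shut) to 1.0 (fully open).
Only numpy, scipy, OpenCV 4.12 (cv2) and the standard library are available. Lean on these libraries where they do the work, as an engineer would, in place of code of your own. Each camera call takes 0.05 s, during which the arm holds its last target.

## Working session

There is one attempt and no reset: what is moved stays moved. The work goes in short steps, Python scripts to look and compute and a tool call to move; the robot and the scene stay as the last step left them, time stands still between calls to the robot, and variables do not carry over. Pictures are saved under pics/ and viewed, and the job is handed in when it is done.

Besides the shell and the picture viewer there is one more tool, called by a JSON object that holds its "fn" and its "kwargs". move_arm: Moves the arm, as the interface text tells. Its arguments: {"type":"object","properties":{"deltas":{"type":"array"},"force":{"type":"number"}},"required":["deltas"]}

```bash
mkdir -p pics; python3 - <<'E'
from workcell import manip, viewer
import cv2,numpy as np
o=manip.get_obs();print({k:np.round(v,3).tolist() for k,v in o.items()})
for n in ["scene","top"]:
    p,d=viewer.camera(n);cv2.imwrite(f"pics/{n}0.png",p[:,:,::-1]);np.save(f"{n}_d.npy",d);np.save(f"{n}_p.npy",p)
    c=viewer.calibration(n);print({k:np.round(v,3).tolist() for k,v in c.items()})
E
```

```text
{'clock': 0.0, 'joint_pos': [-1.19, 0.333, -0.065, 1.461, 0.022, 1.35, -0.089], 'joint_velocities': [0.002, 0.001, -0.001, -0.002, 0.002, -0.002, 0.001], 'tau': [-0.001, -62.545, 0.049, -39.161, 0.016, 0.01, 0.0], 'position': [0.245, 0.574, 0.201], 'ee_rot': [0.201, 0.98, -0.001, -0.0], 'ft_force': [-0.463, -1.58, -0.46], 'torque': [0.012, 0.04, -0.019], 'grip_width': 1.0}
{'fx': 354.739, 'fy': 354.739, 'cx': 256.068, 'cy': 189.147, 'dist': [-0.053, 0.0, 0.0, 0.0, 0.0], 'R': [[-0.767, 0.642, -0.01], [0.486, 0.57, -0.662], [-0.419, -0.513, -0.749]], 't': [0.38, -0.167, 1.3]}
{'fx': 484.502, 'fy': 484.502, 'cx': 265.359, 'cy': 186.343, 'dist': [-0.036, 0.0, 0.0, 0.0, 0.0], 'R': [[-0.015, -1.0, -0.005], [-0.989, 0.016, -0.147], [0.147, 0.002, -0.989]], 't': [-0.008, 0.486, 1.529]}
```

View pics/scene0.png

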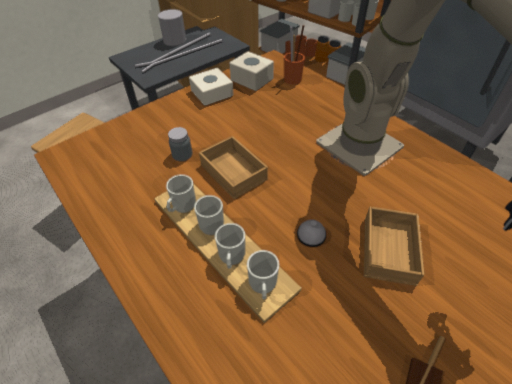

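View pics/top0.png

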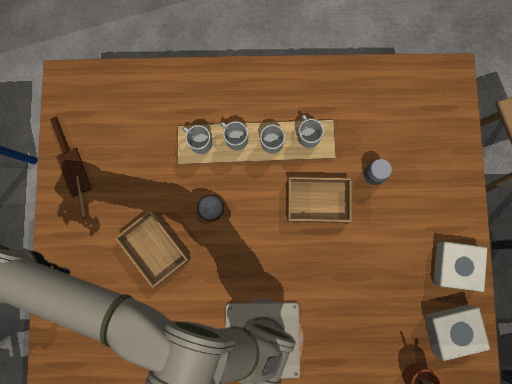

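```bash
python3 - <<'E'
import cv2,numpy as np
a=np.load("top_p.npy")[105:235,165:405,::-1];b=np.load("scene_p.npy")[165:305,150:305,::-1]
a=cv2.resize(a,None,fx=3.2,fy=3.2,interpolation=3);b=cv2.resize(b,None,fx=4,fy=4,interpolation=3)
cv2.imwrite("pics/ca.png",a);cv2.imwrite("pics/cb.png",b)
E
```

```text
(no output)
```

View pics/ca.png

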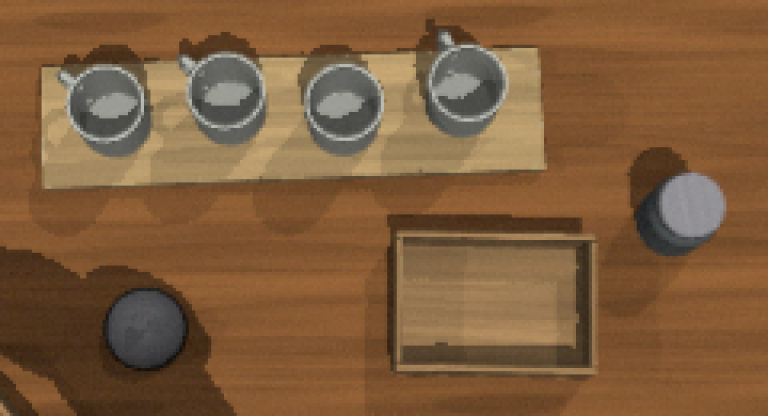

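View pics/cb.png

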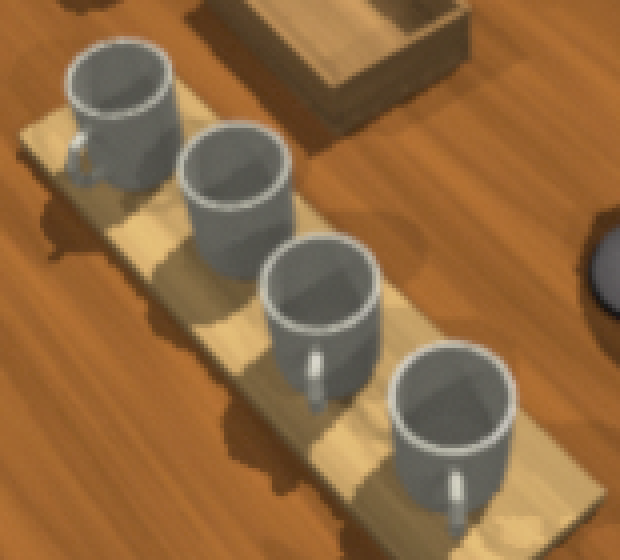

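Crates: the look-alikes are at top-view pixels (152,248) and (319,199), and the one meant is (319,199), the farther right. Mugs are at (198,138), (235,134), (272,138) and (310,132). Only (272,138) shows no handle, and both crops confirm it. Next I'll measure positions.

```bash
cat > h.py <<'E'
import numpy as np,cv2
from workcell import viewer
def pts(n,p,d):
    c=viewer.calibration(n);R=np.array(c["R"]);t=np.array(c["t"]);K=np.array([[c["fx"],0,c["cx"]],[0,c["fy"],c["cy"]],[0,0,1.]])
    v,u=np.mgrid[0:384,0:512].astype(float)
    q=cv2.undistortPoints(np.stack([u.ravel(),v.ravel()],1)[:,None],K,np.array(c["dist"])).reshape(384,512,2)
    X=np.concatenate([q*d[...,None],d[...,None]],2)
    return (X-t)@R
def ray(n,u,v,z):
    c=viewer.calibration(n);R=np.array(c["R"]);t=np.array(c["t"]);K=np.array([[c["fx"],0,c["cx"]],[0,c["fy"],c["cy"]],[0,0,1.]])
    q=cv2.undistortPoints(np.array([[[u,v]]],float),K,np.array(c["dist"])).ravel()
    r=R.T@np.array([q[0],q[1],1]);o=-R.T@t;return o+r*(z-o[2])/r[2]
E
python3 - <<'E'
from h import *
for n,L in dict(top=[(198,138),(235,134),(272,138),(310,132)],scene=[(264,265),(231,238),(209,208),(180,187)]).items():
    p,d=np.load(n+"_p.npy"),np.load(n+"_d.npy");W=pts(n,p,d)
    for u,v in L:
        C=ray(n,u,v,.11)
        m=(abs(W[...,2]-.110)<.008)&(np.linalg.norm(W[...,:2]-C[:2],axis=2)<.06)&(d>0)&(p.min(2)>140)
        q=W[m][:,:2]
        vv,uu=np.nonzero(m)
        if len(uu)<6: print(n,u,v,"few",len(uu));continue
        (eu,ev),ax,_=cv2.fitEllipse(np.stack([uu,vv],1).astype(np.float32))
        print(n,(u,v),len(q),"ell",np.round([eu,ev,*ax],1),np.round(ray(n,eu,ev,.11),3),"med z",np.round(np.median(W[m][:,2]),3))
    for nm,(u,v),lo,hi,r in [("bell",(209,207) if n=="top" else (312,231),.015,.07,.06),("jar",(379,171)if n=="top" else (179,136),.09,.11,.05)]:
        C=ray(n,u,v,.05 if nm=="bell" else .1)
        m=(W[...,2]>lo)&(W[...,2]<hi)&(np.linalg.norm(W[...,:2]-C[:2],axis=2)<r)&(d>0)
        q=W[m]; cc,rr=cv2.minEnclosingCircle(q[:,:2].astype(np.float32)); i=q[:,2]>.053
        print(n,nm,np.round(C,3),np.round(cc,3),rr,"max",q[:,2].max(),np.round(q[i].mean(0),3),i.sum())
    for u,v in [(319,199),(152,248)] if n=="top" else [(233,165),(393,245)]:
        C=ray(n,u,v,.04)
        m=(W[...,2]>.053)&(W[...,2]<.067)&(np.linalg.norm(W[...,:2]-C[:2],axis=2)<.13)&(d>0)
        print(n,"crate",cv2.minAreaRect(W[m][:,:2].astype(np.float32)),m.sum())
E
```

```text
top (198, 138) 65 ell [197.4 137.   22.6  23.6] [0.634 0.194 0.11 ] med z 0.109
top (235, 134) 62 ell [235.1 133.   22.5  23.7] [0.645 0.076 0.11 ] med z 0.109
top (272, 138) 64 ell [272.3 136.5  23.   23.5] [ 0.632 -0.04   0.11 ] med z 0.11
top (310, 132) 63 ell [311.  130.5  22.9  23.7] [ 0.649 -0.161  0.11 ] med z 0.109
top bell [0.42  0.165 0.05 ] [0.425 0.167] 0.0413145013153553 max 0.06279430340973145 [0.423 0.166 0.059] 23
top jar [ 0.519 -0.37   0.1  ] [ 0.526 -0.378] 0.03338318690657616 max 0.10853742779112215 [ 0.526 -0.377  0.099] 343
top crate ((0.4396430552005768, -0.18753975629806519), (0.19986703991889954, 0.14051954448223114), 87.50830841064453) 468
top crate ((0.29053735733032227, 0.346957802772522), (0.20168131589889526, 0.14178067445755005), 37.9854850769043) 479
scene (264, 265) 127 ell [262.8 264.2  26.7  30.3] [0.636 0.195 0.11 ] med z 0.109
scene (231, 238) 95 ell [229.8 235.6  23.6  28.9] [0.647 0.078 0.11 ] med z 0.108
scene (209, 208) 70 ell [208.  206.1  20.5  26.9] [ 0.634 -0.038  0.11 ] med z 0.108
scene (180, 187) 51 ell [179.2 184.3  18.2  25.6] [ 0.651 -0.159  0.11 ] med z 0.108
scene bell [0.441 0.179 0.05 ] [0.428 0.168] 0.037958934903144836 max 0.061226728683995285 [0.427 0.165 0.058] 30
scene jar [ 0.532 -0.357  0.1  ] [ 0.527 -0.376] 0.03414000943303108 max 0.1018816108418709 [ 0.529 -0.373  0.098] 209
scene crate ((0.4398667514324188, -0.1862211674451828), (0.20389318466186523, 0.1412968933582306), 88.06222534179688) 380
scene crate ((0.2916146516799927, 0.34590867161750793), (0.20378728210926056, 0.14082801342010498), 37.85373306274414) 661
```

{"fn": "move_arm", "kwargs": {"deltas": [[-0.02,-0.018,0,0,0,0,-1],[-0.034,-0.032,0,0,0,0,-1],[-0.034,-0.032,0,0,0,0,-1],[-0.034,-0.032,0,0,0,0,-1],[-0.034,-0.032,0,0,0,0,-1],[-0.034,-0.032,0,0,0,0,-1],[-0.034,-0.032,0,0,0,0,-1],[-0.034,-0.032,0,0,0,0,-1],[-0.034,-0.032,0,0,0,0,-1],[-0.034,-0.03,0,0,0,0,-1]]}}

```text
clock: 1.35
position: [0.4261, 0.1655, 0.2014]
ee_rot: [0.201, 0.98, 0.0, -0.0]
ft_force: [0.9, -0.0, 0.6]
grip_width: 0.002
```

```bash
cat >> h.py <<'E'
def go(x,y,z):
    from workcell import manip
    from scipy.spatial.transform import Rotation as Ro
    o=manip.get_obs();P=np.array(o["position"]);R=Ro.from_quat(o["ee_rot"])
    print("t",round(float(o["clock"]),2),"P",np.round(P,4),"F",np.round(o["ft_force"],1),"g",o["grip_width"],"j",np.round(o["joint_pos"],2))
    print("tool z",np.round(R.as_matrix()[:,2],3),"tool delta",np.round(R.inv().apply(np.array([x,y,z])-P),4))
E
python3 -c "
from h import *
go(.425,.166,.1)
p,d=viewer.camera('wrist');cv2.imwrite('pics/w1.png',p[:,:,::-1])
p,d=viewer.camera('scene');cv2.imwrite('pics/s1.png',p[:,:,::-1])"
```

```text
t 1.35 P [0.4261 0.1655 0.2014] F [ 0.9 -0.   0.6] g 0.0023771602322891733 j [-0.74 -0.05  0.26  1.89  0.01  1.3   0.68]
tool z [-0.  0. -1.] tool delta [ 0.0012 -0.      0.1014]
```

View pics/w1.png

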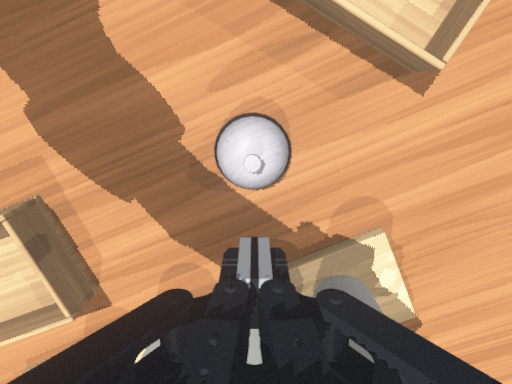

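View pics/s1.png

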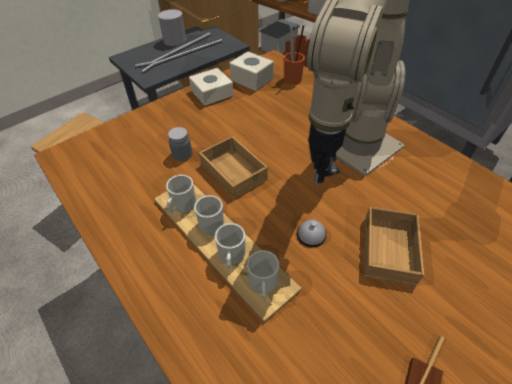

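The wrist view shows the plunger at about (253,163) and the shut fingertips at (254,240). I'll cast the plunger ray from the wrist camera.

```bash
python3 -c "
from h import *
from workcell import manip
from scipy.spatial.transform import Rotation as Ro
c=viewer.calibration('wrist');T=np.array(c['T_tool_cam']);print(np.round(T,3))
K=np.array([[c['fx'],0,c['cx']],[0,c['fy'],c['cy']],[0,0,1.]])
o=manip.get_obs();R=Ro.from_quat(o['ee_rot']).as_matrix();P=np.array(o['position'])
g=cv2.cvtColor(cv2.imread('pics/w1.png'),6)[150:178,238:268];m=g>225;v,u=np.nonzero(m);print(u.mean()+238,v.mean()+150,m.sum())
q=cv2.undistortPoints(np.array([[[253,163]]],float),K,np.array(c['dist'])).ravel()
r=R@T[:3,:3]@np.array([q[0],q[1],1]);O=P+R@T[:3,3];print(O+r*(.06-O[2])/r[2])
"
```

```text
[[-0.001 -0.95  -0.311  0.08 ]
 [ 1.    -0.001 -0.001 -0.002]
 [ 0.    -0.311  0.95  -0.172]
 [ 0.     0.     0.     1.   ]]
250.80479452054794 161.65068493150685 584
[0.4237731  0.16103278 0.06      ]
```

{"fn": "move_arm", "kwargs": {"deltas": [[0.001,-0.002,0.03,0,0,0,-1],[0,0,0.04,0,0,0,-1],[0,0,0.04,0,0,0,-1],[0,0,0.022,0,0,0,-1],[0,0,0,0,0,0,-1]]}}

```text
clock: 2.08
position: [0.4228, 0.1654, 0.0681]
ee_rot: [0.2, 0.98, -0.001, -0.001]
ft_force: [0.8, -0.1, 0.2]
grip_width: -0.005
```

```bash
python3 -c "
from h import *
go(.4245,.164,.054)
p,d=viewer.camera('wrist');cv2.imwrite('pics/w2.png',cv2.resize(p[200:300,200:320,::-1],None,fx=5,fy=5))"
```

```text
t 2.08 P [0.4228 0.1654 0.0681] F [ 0.8 -0.1  0.2] g -0.004716263579602407 j [-0.73  0.08  0.27  2.06 -0.03  1.    0.72]
tool z [-0.003 -0.002 -1.   ] tool delta [-0.0022 -0.0006  0.0141]
```

View pics/w2.png

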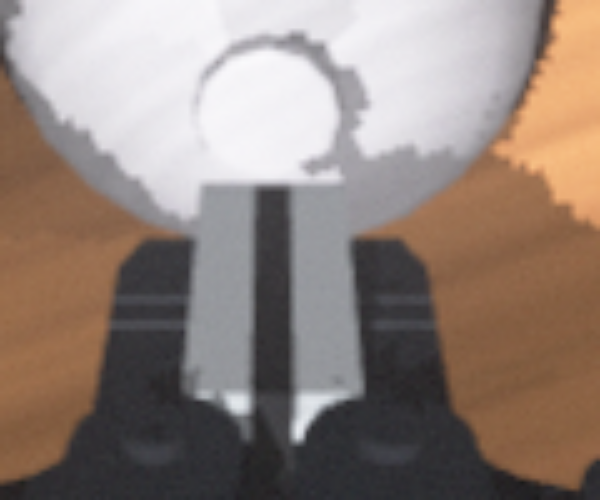

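```bash
python3 -c "
from h import *
from workcell import manip
from scipy.spatial.transform import Rotation as Ro
c=viewer.calibration('wrist');T=np.array(c['T_tool_cam'])
K=np.array([[c['fx'],0,c['cx']],[0,c['fy'],c['cy']],[0,0,1.]])
o=manip.get_obs();R=Ro.from_quat(o['ee_rot']).as_matrix();P=np.array(o['position'])
q=cv2.undistortPoints(np.array([[[254,222.4]]],float),K,np.array(c['dist'])).ravel()
r=R@T[:3,:3]@np.array([q[0],q[1],1]);O=P+R@T[:3,3];X=O+r*(.06-O[2])/r[2];print(X,R.T@(X-P))
X=R.T@(P*0);Ci=np.linalg.inv(T)@np.array([0,0,0,1]);print(cv2.projectPoints(Ci[None,:3],np.zeros(3),np.zeros(3),K,np.array(c['dist']))[0])
"
```

```text
[0.42364229 0.1640244  0.06      ] [-0.00059527 -0.00167554  0.00942003]
[[[256.95234756 228.25291535]]]
```

{"fn": "move_arm", "kwargs": {"deltas": [[-0.001,-0.002,0.006,0,0,0,-1],[0,0,0.005,0,0,0,-1],[0,0,0.004,0,0,0,-1],[0,0,0,0,0,0,-1]]}}

```text
clock: 2.62
position: [0.4242, 0.1634, 0.0543]
ee_rot: [0.201, 0.98, -0.0, -0.0]
ft_force: [0.1, -1.3, -0.6]
grip_width: -0.001
```

The force reading is ambiguous, so I'll check by eye.

```bash
python3 -c "
from h import *
go(.424,.164,.054)
p,d=viewer.camera('wrist');a=cv2.resize(p[190:290,200:320,::-1],None,fx=4,fy=4)
p,d=viewer.camera('scene');b=cv2.resize(p[170:270,262:362,::-1],None,fx=4,fy=4)
cv2.imwrite('pics/w3.png',np.hstack([a,b])[:,:800])
go(.424,.164,.054)"
```

```text
t 2.62 P [0.4242 0.1634 0.0543] F [ 0.1 -1.3 -0.6] g -0.0012986632263498777 j [-0.73  0.1   0.27  2.08 -0.03  0.97  0.73]
tool z [-0. -0. -1.] tool delta [0.0004 0.0005 0.0003]
t 2.73 P [0.4244 0.1635 0.0546] F [ 0.1  0.6 -0.4] g 0.005346817372304946 j [-0.73  0.1   0.27  2.08 -0.03  0.97  0.73]
tool z [ 0.  0. -1.] tool delta [0.0005 0.0003 0.0006]
```

View pics/w3.png

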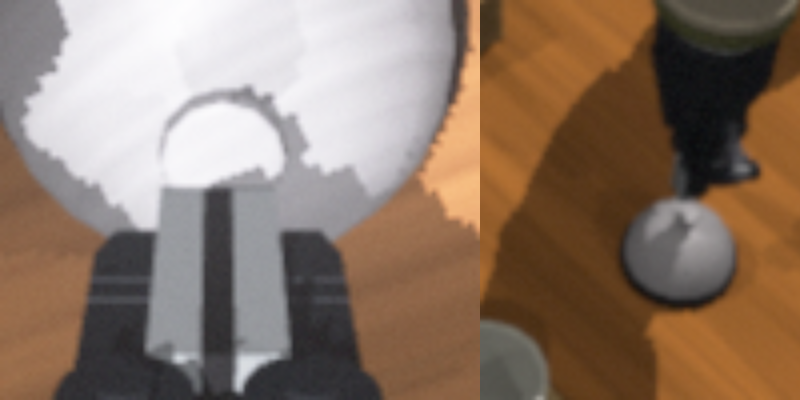

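{"fn": "move_arm", "kwargs": {"deltas": [[0,0,0.002,0,0,0,-1],[0,0,0,0,0,0,-1]]}}

```text
clock: 2.98
position: [0.4243, 0.1634, 0.0524]
ee_rot: [0.201, 0.98, 0.0, -0.0]
ft_force: [-0.7, 0.7, 0.1]
grip_width: -0.004
```

```bash
python3 -c "
from h import *
go(.424,.164,.054)
p,d=viewer.camera('scene');b=cv2.resize(p[180:260,270:350,::-1],None,fx=7,fy=7,interpolation=2)
c=viewer.calibration('scene');K=np.array([[c['fx'],0,c['cx']],[0,c['fy'],c['cy']],[0,0,1.]])
R=np.array(c['R'])
for X in [(.424,.164,.054),(.424,.164,.06),(.424,.164,.045)]:
  print(cv2.projectPoints(np.array([X]),cv2.Rodrigues(R)[0],np.array(c['t']),K,np.array(c['dist']))[0].ravel())
cv2.imwrite('pics/w4.png',b)
go(.424,.164,.054)"
```

```text
t 2.98 P [0.4243 0.1634 0.0524] F [-0.7  0.7  0.1] g -0.003655172391101664 j [-0.73  0.1   0.27  2.08 -0.03  0.96  0.73]
tool z [-0.  0. -1.] tool delta [ 0.0005  0.0004 -0.0016]
[312.6255356  223.52445303]
[312.86064269 222.26388519]
[312.27669684 225.39395067]
t 3.02 P [0.4243 0.1635 0.0525] F [-0.3  0.5  0.2] g -0.0007014236813678927 j [-0.73  0.1   0.27  2.08 -0.03  0.96  0.73]
tool z [-0.  0. -1.] tool delta [ 0.0005  0.0004 -0.0015]
```

View pics/w4.png

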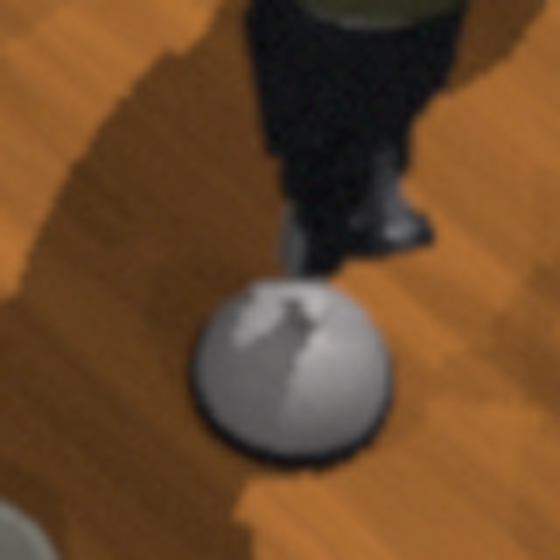

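```bash
python3 -c "
from h import *
p,d=viewer.camera('scene');W=pts('scene',p,d)
for v in range(208,230,1): print(v,[tuple(np.round(W[v,u]*1000).astype(int)) for u in (310,312,314,316)], p[v,312])
"
```

```text
208 [(np.int64(434), np.int64(154), np.int64(123)), (np.int64(447), np.int64(170), np.int64(148)), (np.int64(445), np.int64(174), np.int64(151)), (np.int64(438), np.int64(176), np.int64(147))] [24 21 22]
209 [(np.int64(432), np.int64(153), np.int64(116)), (np.int64(440), np.int64(165), np.int64(134)), (np.int64(441), np.int64(172), np.int64(142)), (np.int64(430), np.int64(170), np.int64(131))] [29 28 31]
210 [(np.int64(435), np.int64(155), np.int64(116)), (np.int64(438), np.int64(164), np.int64(128)), (np.int64(441), np.int64(172), np.int64(138)), (np.int64(434), np.int64(174), np.int64(134))] [31 31 30]
211 [(np.int64(433), np.int64(155), np.int64(110)), (np.int64(441), np.int64(167), np.int64(128)), (np.int64(442), np.int64(174), np.int64(136)), (np.int64(438), np.int64(177), np.int64(136))] [34 34 34]
212 [(np.int64(435), np.int64(157), np.int64(109)), (np.int64(441), np.int64(168), np.int64(125)), (np.int64(440), np.int64(173), np.int64(130)), (np.int64(440), np.int64(179), np.int64(135))] [47 47 48]
213 [(np.int64(434), np.int64(157), np.int64(104)), (np.int64(442), np.int64(169
[... 2650 characters left out ...]
nt64(429), np.int64(174), np.int64(57)), (np.int64(415), np.int64(171), np.int64(42))] [83 80 80]
227 [(np.int64(433), np.int64(164), np.int64(45)), (np.int64(429), np.int64(167), np.int64(45)), (np.int64(424), np.int64(171), np.int64(44)), (np.int64(419), np.int64(174), np.int64(43))] [90 88 89]
228 [(np.int64(433), np.int64(164), np.int64(41)), (np.int64(429), np.int64(169), np.int64(42)), (np.int64(426), np.int64(173), np.int64(43)), (np.int64(420), np.int64(175), np.int64(40))] [99 97 97]
229 [(np.int64(436), np.int64(167), np.int64(42)), (np.int64(431), np.int64(170), np.int64(40)), (np.int64(428), np.int64(175), np.int64(43)), (np.int64(423), np.int64(178), np.int64(42))] [105 103 103]
```

Depth shows that the visible fingertip bottom is at z≈0.08, about 27 mm above the reported TCP. The plunger is still up at 0.059. I'll keep going down in small steps, watching the force.

{"fn": "move_arm", "kwargs": {"deltas": [[0,0,0.008,0,0,0,-1],[0,0,0.006,0,0,0,-1],[0,0,0,0,0,0,-1]]}}

```text
clock: 3.45
position: [0.4239, 0.1632, 0.0378]
ee_rot: [0.201, 0.98, -0.0, -0.0]
ft_force: [-0.6, 0.1, -0.6]
grip_width: 0.002
```

```bash
python3 -c "
from h import *
go(.424,.164,.054)
p,d=viewer.camera('scene');W=pts('scene',p,d);b=cv2.resize(p[180:260,270:350,::-1],None,fx=7,fy=7,interpolation=2)
for v in range(214,229,1): print(v,[(np.round(W[v,u]*1000).astype(int)).tolist() for u in (312,314)], p[v,312])
cv2.imwrite('pics/w5.png',b)
go(.424,.164,.054)"
```

```text
t 3.45 P [0.4239 0.1632 0.0378] F [-0.6  0.1 -0.6] g 0.0015388030727567419 j [-0.72  0.13  0.27  2.09 -0.04  0.93  0.74]
tool z [-0.001 -0.001 -1.   ] tool delta [ 0.0002  0.0008 -0.0162]
214 [[440, 168, 115], [440, 174, 121]] [22 22 24]
215 [[442, 170, 115], [437, 173, 114]] [27 30 31]
216 [[441, 170, 110], [437, 174, 110]] [42 44 43]
217 [[436, 167, 97], [447, 181, 121]] [56 56 58]
218 [[435, 167, 92], [448, 182, 120]] [57 58 60]
219 [[436, 168, 89], [448, 183, 116]] [52 52 53]
220 [[435, 168, 84], [437, 175, 93]] [50 50 52]
221 [[437, 169, 83], [435, 175, 87]] [47 46 48]
222 [[437, 170, 79], [435, 175, 83]] [54 55 55]
223 [[436, 170, 74], [433, 175, 76]] [74 73 73]
224 [[429, 165, 57], [425, 170, 58]] [90 88 88]
225 [[431, 168, 57], [428, 173, 60]] [87 84 84]
226 [[432, 169, 54], [429, 173, 56]] [83 81 81]
227 [[427, 166, 43], [424, 171, 44]] [91 88 88]
228 [[430, 169, 43], [426, 173, 43]] [98 96 97]
t 3.5 P [0.4241 0.1633 0.0381] F [-0.3  1.1 -0.2] g 0.0013467273027287278 j [-0.72  0.13  0.27  2.09 -0.04  0.93  0.74]
tool z [-0.001 -0.    -1.   ] tool delta [ 0.0004  0.0006 -0.0159]
```

View pics/w5.png

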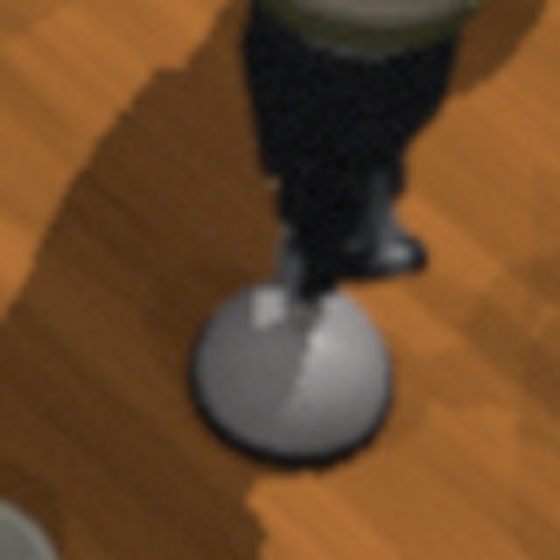

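{"fn": "move_arm", "kwargs": {"deltas": [[0,0,0.005,0,0,0,-1],[0,0,0.002,0,0,0,-1],[0,0,0,0,0,0,-1],[0,0,0,0,0,0,-1]]}}

```text
clock: 4.0
position: [0.4244, 0.1635, 0.0316]
ee_rot: [0.201, 0.98, 0.0, 0.0]
ft_force: [-0.2, 0.2, 0.8]
grip_width: -0.0
```

{"fn": "move_arm", "kwargs": {"deltas": [[0,0,0.002,0,0,0,-1],[0,0,0,0,0,0,-1]]}}

```text
clock: 4.25
position: [0.4245, 0.1636, 0.0296]
ee_rot: [0.201, 0.98, 0.0, 0.0]
ft_force: [0.6, 0.3, 2.0]
grip_width: 0.001
```

{"fn": "move_arm", "kwargs": {"deltas": [[0,0,0.002,0,0,0,-1],[0,0,0,0,0,0,-1]]}}

```text
clock: 4.5
position: [0.4245, 0.1636, 0.0276]
ee_rot: [0.201, 0.98, 0.0, 0.0]
ft_force: [0.5, -0.6, 2.6]
grip_width: 0.003
```

{"fn": "move_arm", "kwargs": {"deltas": [[0,0,0.002,0,0,0,-1],[0,0,0,0,0,0,-1]]}}

```text
clock: 4.75
position: [0.4245, 0.1636, 0.0255]
ee_rot: [0.201, 0.98, 0.0, 0.0]
ft_force: [1.0, -0.4, 3.6]
grip_width: 0.002
```

{"fn": "move_arm", "kwargs": {"deltas": [[0,0,0.001,0,0,0,-1],[0,0,0,0,0,0,-1]]}}

```text
clock: 5.0
position: [0.4245, 0.1635, 0.0246]
ee_rot: [0.201, 0.98, 0.0, 0.0]
ft_force: [1.5, -0.1, 4.4]
grip_width: -0.002
```

```bash
python3 -c "
from h import *
go(.424,.164,.2)
p,d=viewer.camera('scene');W=pts('scene',p,d)
for v in range(219,231,1): print(v,[(np.round(W[v,u]*1000).astype(int)).tolist() for u in (310,312,314)])
go(.424,.164,.2)"
```

```text
t 5.0 P [0.4245 0.1635 0.0246] F [ 1.5 -0.1  4.4] g -0.0024674682495958175 j [-0.72  0.15  0.27  2.1  -0.05  0.9   0.74]
tool z [ 0.  0. -1.] tool delta [ 0.0006  0.0003 -0.1754]
219 [[437, 162, 84], [444, 174, 102], [441, 178, 104]]
220 [[437, 163, 81], [435, 168, 84], [447, 183, 110]]
221 [[439, 165, 80], [434, 168, 79], [449, 185, 109]]
222 [[438, 165, 75], [434, 168, 74], [449, 186, 106]]
223 [[438, 165, 71], [437, 171, 75], [450, 187, 104]]
224 [[438, 166, 66], [438, 172, 72], [433, 175, 71]]
225 [[437, 166, 61], [437, 172, 68], [431, 174, 64]]
226 [[438, 167, 58], [438, 173, 65], [427, 172, 53]]
227 [[433, 164, 45], [432, 170, 50], [427, 173, 50]]
228 [[434, 165, 43], [430, 169, 44], [424, 172, 41]]
229 [[436, 168, 43], [432, 171, 42], [428, 175, 43]]
230 [[439, 170, 43], [436, 175, 46], [430, 177, 41]]
t 5.05 P [0.4245 0.1636 0.0246] F [0.9 0.8 3.4] g 0.00016178424238423865 j [-0.72  0.15  0.27  2.1  -0.05  0.9   0.74]
tool z [ 0.  0. -1.] tool delta [ 0.0006  0.0003 -0.1754]
```

{"fn": "move_arm", "kwargs": {"deltas": [[0,0,0.001,0,0,0,-1],[0,0,0,0,0,0,-1]]}}

```text
clock: 5.3
position: [0.4246, 0.1636, 0.0241]
ee_rot: [0.201, 0.98, 0.0, 0.0]
ft_force: [-2.4, -1.0, 12.9]
grip_width: -0.002
```

{"fn": "move_arm", "kwargs": {"deltas": [[0,0,0.001,0,0,0,-1],[0,0,0,0,0,0,-1]]}}

```text
clock: 5.55
position: [0.4247, 0.1636, 0.0239]
ee_rot: [0.201, 0.98, 0.0, 0.0]
ft_force: [-6.8, -3.2, 24.7]
grip_width: -0.001
```

The plunger bottomed out: the force jumped past 4 N at a reported z of 0.024. That puts the real fingertips about 30 mm above the reported TCP. Now I'll rise and move over to the plain mug.

{"fn": "move_arm", "kwargs": {"deltas": [[0,0,-0.02,0,0,0,-1],[0,0,-0.04,0,0,0,-1],[0,0,-0.045,0,0,0,-1],[0,0,-0.045,0,0,0,-1],[0,0,-0.04,0,0,0,-1],[0,0,0,0,0,0,-1]]}}

```text
clock: 6.3
position: [0.4253, 0.1639, 0.2148]
ee_rot: [0.201, 0.98, 0.001, 0.001]
ft_force: [-0.6, -0.6, -0.7]
grip_width: 0.002
```

{"fn": "move_arm", "kwargs": {"deltas": [[-0.03,-0.012,0,0,0,0,-1],[-0.04,-0.015,0,0,0,0,-1],[-0.04,-0.015,0,0,0,0,-1],[-0.04,-0.015,0,0,0,0,-1],[-0.04,-0.015,0,0,0,0,-1],[-0.04,-0.016,0,0,0,0,-1],[-0.04,-0.016,0,0,0,0,-1],[0,0,0,0,0,0,-1]]}}

```text
clock: 7.3
position: [0.6317, -0.0418, 0.2099]
ee_rot: [0.203, 0.979, -0.002, -0.001]
ft_force: [-0.3, 0.2, 0.6]
grip_width: 0.002
```

```bash
python3 -c "
from h import *
go(.633,-.039,.127)
p,d=viewer.camera('scene');cv2.imwrite('pics/s6.png',p[:,:,::-1])
W=pts('scene',p,d);print('plunger',np.round(W[223,312],3))
p,d=viewer.camera('top');cv2.imwrite('pics/t6.png',p[:,:,::-1])"
```

```text
t 7.3 P [ 0.6317 -0.0418  0.2099] F [-0.3  0.2  0.6] g 0.001624061401978277 j [-0.4   0.37  0.52  1.45 -0.18  1.37  1.29]
tool z [-0.004 -0.003 -1.   ] tool delta [-0.0003  0.0034  0.0829]
plunger [0.427 0.164 0.059]
```

View pics/s6.png

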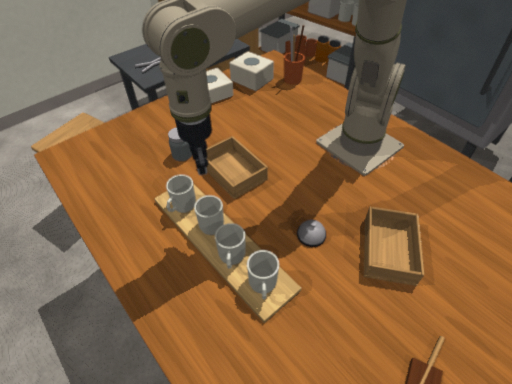

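View pics/t6.png

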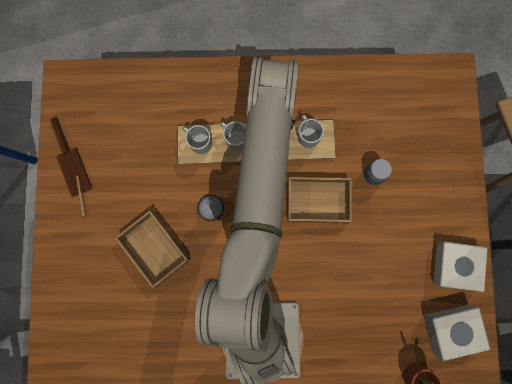

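The plunger is back up. The fingers are above the plain mug, with the tip at about (203,172) in the scene view. Now I'll descend.

{"fn": "move_arm", "kwargs": {"deltas": [[0,0.003,0.015,0,0,0,-1],[0,0,0.02,0,0,0,-1],[0,0,0.02,0,0,0,-1],[0,0,0.015,0,0,0,-1],[0,0,0,0,0,0,-1],[0,0,0,0,0,0,-1]]}}

```text
clock: 8.15
position: [0.6332, -0.0353, 0.1431]
ee_rot: [0.2, 0.98, 0.0, 0.0]
ft_force: [0.3, 0.4, 0.3]
grip_width: 0.001
```

```bash
python3 -c "
from h import *
go(.633,-.039,.127)
p,d=viewer.camera('scene');b=cv2.resize(p[140:240,150:250,::-1],None,fx=6,fy=6,interpolation=2);cv2.imwrite('pics/s7.png',b)
W=pts('scene',p,d)
for v in range(172,196,2): print(v,[(np.round(W[v,u]*1000).astype(int)).tolist() for u in (202,204,206,208,210)])
"
```

```text
t 8.15 P [ 0.6332 -0.0353  0.1431] F [0.3 0.4 0.3] g 0.0014611091824695377 j [-0.4   0.41  0.5   1.54 -0.21  1.24  1.3 ]
tool z [ 0.001  0.    -1.   ] tool delta [-0.0012 -0.0035  0.0161]
172 [[653, 1, 287], [648, 0, 283], [644, 2, 282], [641, 6, 283], [627, -10, 262]]
174 [[655, 1, 282], [649, 0, 276], [646, 4, 279], [643, 8, 279], [626, -13, 252]]
176 [[656, 3, 278], [652, 4, 275], [648, 6, 274], [639, -1, 262], [627, -13, 245]]
178 [[650, -12, 255], [654, 7, 273], [649, 8, 270], [632, -16, 238], [627, -14, 237]]
180 [[646, -20, 238], [656, 10, 270], [653, 13, 270], [648, 14, 267], [640, 9, 258]]
182 [[660, 4, 261], [655, 5, 258], [654, 14, 265], [651, 17, 265], [648, 20, 266]]
184 [[665, 12, 264], [661, 15, 264], [658, 19, 265], [654, 21, 264], [650, 24, 263]]
186 [[666, 12, 258], [664, 19, 262], [660, 21, 261], [655, 22, 259], [651, 24, 258]]
188 [[661, 0, 237], [662, 13, 248], [654, 7, 238], [643, -3, 221], [627, -23, 192]]
190 [[645, -34, 189], [644, -24, 197], [640, -22, 195], [635, -20, 193], [627, -24, 184]]
192 [[574, -180, 0], [643, -28, 184], [639, -25, 184], [635, -22, 184], [628, -24, 178]]
194 [[585, -160, 16], [642, -33, 172], [640, -26, 176], [562, -163, -4], [559, -156, 1]]
```

View pics/s7.png

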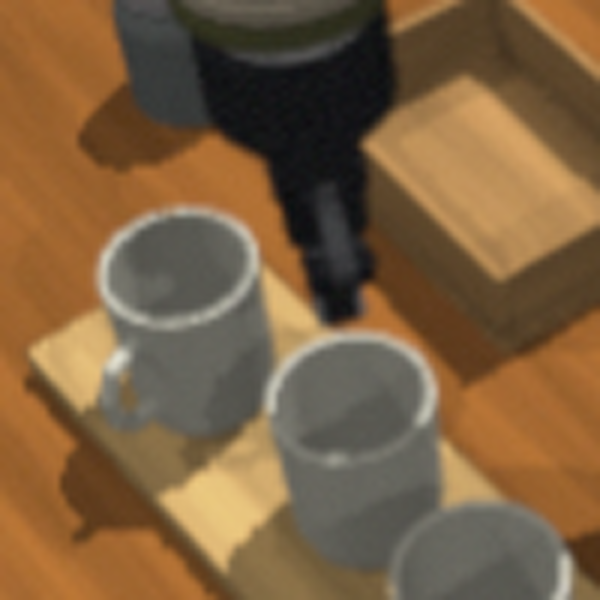

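The fingertip depth reads z≈0.173, which agrees with the +30 mm offset. I'll go down 16 mm so either reading of the tool length falls inside the window, then dwell.

{"fn": "move_arm", "kwargs": {"deltas": [[-0.001,-0.003,0.008,0,0,0,-1],[0,0,0.008,0,0,0,-1],[0,0,0,0,0,0,-1],[0,0,0,0,0,0,-1],[0,0,0,0,0,0,-1],[0,0,0,0,0,0,-1],[0,0,0,0,0,0,-1],[0,0,0,0,0,0,-1],[0,0,0,0,0,0,-1],[0,0,0,0,0,0,-1]]}}

```text
clock: 9.45
position: [0.6327, -0.0387, 0.1265]
ee_rot: [0.201, 0.98, 0.0, -0.0]
ft_force: [-0.2, -0.5, -1.3]
grip_width: -0.002
```

{"fn": "move_arm", "kwargs": {"deltas": [[0,0,0,0,0,0,-1],[0,0,0,0,0,0,-1],[0,0,0,0,0,0,-1],[0,0,0,0,0,0,-1],[0,0,0,0,0,0,-1],[0,0,0,0,0,0,-1],[0,0,0,0,0,0,-1],[0,0,0,0,0,0,-1],[0,0,0,0,0,0,-1],[0,0,0,0,0,0,-1]]}}

```text
clock: 10.7
position: [0.6327, -0.0387, 0.1265]
ee_rot: [0.201, 0.98, 0.0, -0.0]
ft_force: [-0.4, 0.1, -0.1]
grip_width: 0.003
```

```bash
python3 -c "
from h import *
go(.44,-.187,.21)
p,d=viewer.camera('scene');b=cv2.resize(p[140:240,150:250,::-1],None,fx=6,fy=6,interpolation=2);cv2.imwrite('pics/s8.png',b)
"
```

```text
t 10.7 P [ 0.6327 -0.0387  0.1265] F [-0.4  0.1 -0.1] g 0.0033921330974896113 j [-0.39  0.43  0.5   1.56 -0.21  1.21  1.31]
tool z [ 0.  0. -1.] tool delta [ 0.1189 -0.2121 -0.0835]
```

View pics/s8.png

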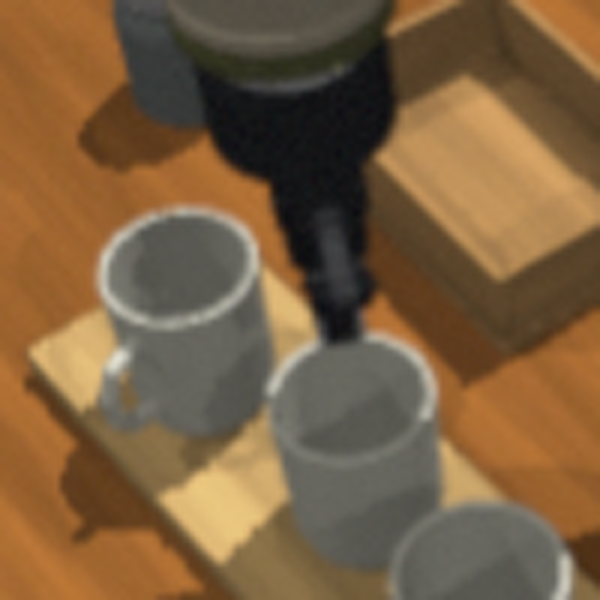

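{"fn": "move_arm", "kwargs": {"deltas": [[0,0,-0.025,0,0,0,-1],[0,0,-0.03,0,0,0,-1],[0,0,-0.028,0,0,0,-1],[0.017,-0.03,0,0,0,0,-1],[0.017,-0.03,0,0,0,0,-1],[0.017,-0.03,0,0,0,0,-1],[0.017,-0.03,0,0,0,0,-1],[0.017,-0.03,0,0,0,0,-1],[0.017,-0.031,0,0,0,0,-1],[0.017,-0.031,0,0,0,0,-1]]}}

```text
clock: 12.0
position: [0.439, -0.1876, 0.2096]
ee_rot: [0.201, 0.98, 0.0, 0.0]
ft_force: [0.5, -0.9, -0.2]
grip_width: -0.002
```

{"fn": "move_arm", "kwargs": {"deltas": [[0,0,0,0,0,0,-1],[0,0,0,0,0,0,-1]]}}

```text
clock: 12.25
position: [0.4404, -0.1864, 0.2097]
ee_rot: [0.2, 0.98, 0.0, 0.0]
ft_force: [0.3, 0.2, 0.1]
grip_width: -0.001
```

```bash
python3 -c "
from h import *
go(.44,-.187,.065)
p,d=viewer.camera('scene');cv2.imwrite('pics/s9.png',p[:,:,::-1])
"
```

```text
t 12.25 P [ 0.4404 -0.1864  0.2097] F [0.3 0.2 0.1] g -0.0008087833893511349 j [-0.31 -0.03  0.62  1.85  0.02  1.32  1.46]
tool z [ 0.001  0.    -1.   ] tool delta [ 0.0002 -0.0008  0.1447]
```

View pics/s9.png

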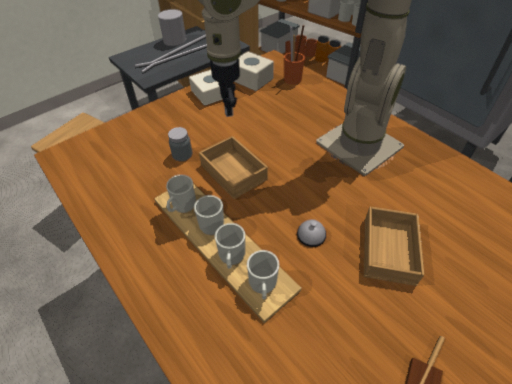

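{"fn": "move_arm", "kwargs": {"deltas": [[0,0,0.02,0,0,0,-1],[0,0,0.03,0,0,0,-1],[0,0,0.03,0,0,0,-1],[0,0,0.03,0,0,0,-1],[0,0,0.02,0,0,0,-1],[0,0,0.015,0,0,0,-1],[0,0,0,0,0,0,-1],[0,0,0,0,0,0,-1],[0,0,0,0,0,0,-1]]}}

```text
clock: 13.42
position: [0.4406, -0.1869, 0.0652]
ee_rot: [0.201, 0.98, 0.0, 0.001]
ft_force: [-0.6, 0.5, -0.2]
grip_width: -0.003
```

```bash
python3 -c "
from h import *
go(.44,-.187,.065)
p,d=viewer.camera('scene');np.save('e.npy',p);b=cv2.resize(p[110:230,150:290,::-1],None,fx=5,fy=5,interpolation=2);cv2.imwrite('pics/s10.png',b)
W=pts('scene',p,d);print('plunger',np.round(W[223,312],3))
q=np.load('scene_p.npy').astype(int);m=np.abs(p.astype(int)-q).max(2)
print('rim diff mugs',[int((m[v-14:v+40,u-18:u+18]>40).sum()) for u,v in [(264,265),(231,238),(209,208),(180,187)]])
w=(W[...,2]>.053)&(W[...,2]<.067)&(np.linalg.norm(W[...,:2]-[.44,-.187],axis=2)<.13)&(d>0)
print(cv2.minAreaRect(W[w][:,:2].astype(np.float32)))
"
```

```text
t 13.43 P [ 0.4406 -0.1869  0.0652] F [-0.6  0.5 -0.2] g -0.0029044155382908442 j [-0.28  0.15  0.63  2.03 -0.1   1.    1.57]
tool z [ 0.001  0.    -1.   ] tool delta [ 0.0005 -0.0003  0.0002]
plunger [0.427 0.164 0.059]
rim diff mugs [0, 0, 201, 235]
((0.43999218940734863, -0.18729524314403534), (0.20328035950660706, 0.141055166721344), 88.00936889648438)
```

View pics/s10.png

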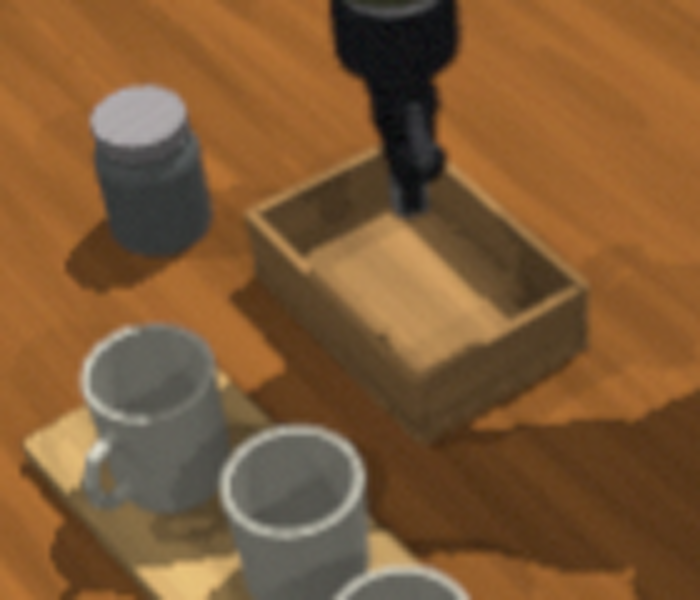

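```bash
python3 -c "
from workcell import manip
print(manip.hand_in())"
```

```text
the job is handed in; nothing more can be done
None
```

I rang the bell, dwelt over the mug without a handle, and handed in at about 13.4 s with the fingers still pointing at the right-hand crate. No verdict is reported.

- **Bell:** I pressed the plunger fully down. The force rose past 4 N to about 25 N at the stop. The last image shows the plunger back up, at z about 0.059.
- **Plain mug:** I dwelt over it for more than 2 s, within about 1 mm of its measured axis at (0.633, -0.039).
- **Crate:** I finished at (0.441, -0.187); its measured centre is (0.440, -0.187). The force read zero within noise.

**Height disagreement:** the real fingertips sat about 30 mm higher than the reported TCP, shown by both the depth image and contact with the plunger. I therefore chose heights that meet the limits whichever value is judged. The real tips were about 4.6 cm above the mug's mouth and 3.5 cm above the crate's rim, not exactly 3 cm.

**Nothing moved:** the crate measures in the same place as at the start, and the jar looked undisturbed in the last picture. The image comparison showed no change at two of the mugs. It did flag changes at the plain mug and the rightmost mug, where the arm's shadow falls. I put these down to the shadow, because both looked unmoved, but I did not measure their positions again.

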